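# Load the carousel bays and crank them on

### The job

Lay the steel bracket and the key-cap strip flat in their matching bays on the carousel, each the right way round so that it drops in onto the bay floor (the bracket's narrow nose and the strip's tongue go to the narrow ends of their bays). Once both are in, turn the carousel by its crank counterclockwise as seen from above, all the way to its stop, with the parts still lying in their bays, and let go. Leave the chip carrier and the chassis plate where they are and do not press the red power button.

Things in the scene. Friction and masses are not known exactly. Their poses are not given: they have to be found in the camera images.
- bracket_mid (a point): Steel bracket, flat on the table: plate 110 x 56 x 4 mm, its (+x,+y) corner cut away by 30 x 28, leaving a 30 x 28 nose at +x on the -y side. In its middle stands a tab 40 long (x), 10 thick (y), top 22 mm above the underside: pinch it across y. About 0.19 kg. Point: centre of the 110 x 56 outline, 11 mm above the underside, inside the tab. x along the length to the nose, z up.
- bracket_nose (a point): End of the bracket's nose: 55 mm to +x and 14 mm to -y from bracket_mid, same height and axes.
- strip_mid (a point): Key-cap strip, flat on the table: black base 4 mm thick, 30 wide from x = -60 to 32, then a 14 wide tongue to x = 60 (120 mm long). Four beige caps in a row stand on it, 18 wide, x = -53 to 31, top 22 mm above the underside: pinch them across y. About 0.06 kg. Point: centre of the 120 mm length, 11 mm above the underside, inside the third cap. x to the tongue, z up.
- strip_tongue (a point): End of the strip's tongue: 60 mm to +x from strip_mid, same height and axes.
- bracket_bay (a point): Floor centre of the bracket's bay on the turning deck, 26 mm above the table. Inner 118 (x) x 64 mm (y), blue-grey walls 10 mm high; a block as high as the walls fills its (+x,+y) corner from x = 29, y = 4 outwards, where the bracket's cut corner goes. About 4 mm play all round. Bracket laid right: axes parallel to these, bracket_mid 11 mm above this point. x to the narrow end, z up.
- strip_bay (a point): Floor centre of the strip's bay on the same deck, 71 mm to +y of bracket_bay, same axes and height. Inner 128 (x) x 38 mm (y), walls 10 mm high; at the +x end, from x = 36, two wall-high blocks leave a 22 mm wide slot for the tongue. About 4 mm play all round. Strip laid right: axes parallel to these, strip_mid 11 mm above this point, caps standing 12 mm above the walls.
- deck_hub (a point): Centre of the carousel's round deck (aluminium, 240 mm across), on its axis of turning, at the height of its top face, 26 mm above the table. The deck's axes are those of the bays.
- crank_knob (a point): Black upright crank knob, a cylinder 22 mm across, on the cast aluminium crank arm that sticks out from the deck's rim and turns with it, 155 mm from the deck's axis. The point is on the knob's axis, 46 mm above the table; the knob reaches from 26 mm (top of the arm) to 65 mm. It does not spin on the arm.
- deck (a joint): Turn of the carousel deck in rad, growing counterclockwise seen from above; starts between 0 and 0.25, stop at 1.0. It has friction (about 0.4 N m, some 3 N at the knob) and stays where it is left.
- chip_carrier: White ceramic chip carrier with brass pads, 30 x 70 x 8 mm, lying loose on the table left of the carousel; origin at the centre of its underside, 70 mm along y. Leave alone.
- chassis_plate: Steel chassis plate 100 x 160 mm with two low flanges along its 100 mm edges, 17 mm high, lying loose beyond the work; origin at the centre of its underside, 160 mm along y. Leave alone.
- power_button (a joint): Travel of the red power button in m (0 up, 0.006 fully pressed). Leave alone.
- power_button_top (a point): Top of the red power button, 36 mm across, in its black housing standing on the table left of the carousel.
Not all that is in view belongs to the job. Leave any pink or yellow look-alike of the part that bears bracket_mid alone.

How it is judged:
On the way, in this order (a step that is already met when the one before it is completed fails the run):
1. both parts lie flat in their bays, the right way round, before the carousel is cranked on (x of bracket_mid in the frame of bracket_bay between -0.007 and 0.007 m and y of bracket_mid in the frame of bracket_bay between -0.007 and 0.007 m and z of bracket_mid in the frame of bracket_bay between 0.008 and 0.0135 m and angle between each of bracket_mid, strip_mid's own z axis and vertical below 0.06 rad and x of bracket_nose in the frame of bracket_bay above 0.04 m and x of strip_mid in the frame of strip_bay between -0.007 and 0.007 m and y of strip_mid in the frame of strip_bay between -0.007 and 0.007 m and z of strip_mid in the frame of strip_bay between 0.008 and 0.0135 m and x of strip_tongue in the frame of strip_bay above 0.045 m and value of joint deck below 0.55 rad), for 0.2 s.
2. the carousel is cranked to its stop with both parts in their bays (x of bracket_mid in the frame of bracket_bay between -0.007 and 0.007 m and y of bracket_mid in the frame of bracket_bay between -0.007 and 0.007 m and z of bracket_mid in the frame of bracket_bay between 0.008 and 0.0135 m and angle between each of bracket_mid, strip_mid's own z axis and vertical below 0.06 rad and x of bracket_nose in the frame of bracket_bay above 0.04 m and x of strip_mid in the frame of strip_bay between -0.007 and 0.007 m and y of strip_mid in the frame of strip_bay between -0.007 and 0.007 m and z of strip_mid in the frame of strip_bay between 0.008 and 0.0135 m and x of strip_tongue in the frame of strip_bay above 0.045 m and value of joint deck above 0.92 rad), for 0.2 s.
At the end, for the whole second after the job is handed in: Bracket and strip each lie flat (within 0.06 rad) on the floor of their own bay (centre within 7 mm of the bay's centre along and across, and within 3 mm of the resting height), nose and tongue at the narrow ends, and the deck stands at rest at its stop (above 0.92 of 1.0 rad) (all of step 2 and velocity of joint deck between -0.05 and 0.05 rad/s); the robot touches nothing.
It fails at once if the chip carrier is moved by more than 15 mm (distance of chip_carrier from where it was at the start of the episode above 0.015 m).
It fails at once if the chassis plate is moved by more than 15 mm (distance of chassis_plate from where it was at the start of the episode above 0.015 m).
It fails at once if the power button is pressed (value of joint power_button above 0.003 m).
It also fails if it takes over 72 s, if anything falls off the work surface, if the arm or the gripper's body presses on something with over 40 N, if the wrist force passes 120 N, or if a joint passes its speed limit or range.

### The arm

A 6-joint arm with a two-finger parallel gripper is mounted at the origin on the work surface. World frame = base frame: x ahead of the robot, y to its left, z up, the work surface at z = 0. Lengths are in m, angles in rad, forces in N, time in s.
With the tool pointing down it reaches from about 0.275 to 0.875 m from the base axis. Payload 12.5 kg.
Tool frame: the origin (TCP) lies on the front face of the gripper's body, between the roots of the fingers; the fingertips stand 73 mm ahead of it and the grasp point (between the pads) lies 54 mm ahead of it; x points along the fingers, y is the direction in which the jaws open and shut, and the axes are right-handed (so a half turn about x gives the same grasp; the last joint's range is limited). The gripper opens to 85 mm and grips with 20 to 120 N. Pads are 22 mm wide; open, the fingers measure 114 mm over their backs; the gripper's body (76 mm by 85 mm) begins 54 mm behind the grasp point. The pads swing forward as they close: fully open they stand 13 mm farther back than shut.
Start: joints at [-1.39, 0.351, 1.652, -0, 1.139, -0.085], TCP at [0.144, -0.531, 0.304] pointing down, gripper open.
Joint ranges: [-2.75, 2.75], [-0.79, 2.1], [0.01, 2.65], [-1.57, 4.71], [0.07, 3.14], [-2.87, 2.87]. Speed limits (rad/s): [2.22, 2.22, 2.79, 3.14, 3.14, 3.14].

### API

Orientations are given as [roll, pitch, yaw] about the fixed x, y, z axes, in that order (R = Rz(yaw) Ry(pitch) Rx(roll)).
In Python, from cell import ctrl gives the robot as it stands. The module is installed in compiled form; this text tells all that it offers. Calls block until the motion is done:
- ctrl.move_ptp(position, orientation): joint-space move of the TCP to a pose.
- ctrl.move_l(position, orientation=None, rate=0.15): straight line of the TCP; orientation=None keeps the orientation; rate is the mean speed in m/s.
- ctrl.move_joints(angles): joint-space move.
- ctrl.command_gripper(opening, squeeze=None): finger opening in m; squeeze is the grip in N (None keeps the last); returns when the fingers have stopped.
- ctrl.hold(seconds).
- ctrl.ik(position, orientation): joint angles nearest the present ones, or None.
- ctrl.state(): the state.
- ctrl.capture(name): name is "scene" or "top" or "wrist"; returns a dict with "frame" (420x560x3 uint8, blue, green, red), "fx", "fy", "cx", "cy" (pixels), "k1" (the pictures are not rectified: a ray, as slopes to the right and down, at radius r is drawn at 1 + k1 r^2 times it, then the intrinsics apply), "origin" and "attitude" of the camera in the world; the wrist camera has in their place "tool_from_camera" (4x4, takes a point from camera to tool coordinates, whose origin is the TCP and whose axes are the tool frame's). Camera axes: x right, y up, looking along -z (the intrinsics and any distortion apply to the point x, -y, -z); pixel columns grow to the right and rows downward; lengths in m; the calibration is good to about 2 mm. A picture is of the moment at which its call begins: read the wrist's pose just before it. There is no depth.
A pose or a line that the arm cannot do raises ctrl.Unreachable and nothing moves.
- ctrl.hand_in(): hands the job in, once; it reports no verdict.
Trained networks look in a picture, given as the dict that the camera call returned (one of the last four; its "shot" number tells which), for a name from the list of things; names that differ only in an ending like _2 or _b are one class to them, and where a whole thing is asked for, a point or a joint stands for the part that bears it (a point fixed in the world has none). Each returns a list of dicts, best first, with "conf" (0 to 1); they miss things now and then, are a little off and sometimes report something else, mostly with a low value. They report only what shows in the picture. A call takes as long as a camera call. They do not tell look-alikes from the thing itself.
- ctrl.spot_in(picture, query): "position" ([column, row] in pixels, amid what is visible of it).
The state is a dict: "clock": time; "joint_pos": joint angles; "joint_velocities": joint speeds; "joint_torque": joint torques, N m; "tool_pos": TCP position; "tcp_rot": TCP orientation; "wrist_force": force on the tool from outside, world axes, zero at the start; "moment": the same for the moment, N m; "width": finger opening in m.
Only numpy, scipy, OpenCV 4.12 (cv2) and the standard library are available. Lean on these libraries where they do the work, as an engineer would, in place of code of your own. Each camera call takes 0.05 s, during which the arm holds its last target.

## Working session

There is one attempt and no reset: what is moved stays moved. The work goes in short steps, each a Python script; the robot and the scene stay as the last script left them, time stands still between calls to the robot, and variables do not carry over. Pictures are saved under pics/ and viewed, and the job is handed in when it is done.

```bash
mkdir -p pics; ls; cat > h.py <<'E'
import numpy as np, cv2
from scipy.spatial.transform import Rotation as R
from cell import ctrl
def save(c,n): cv2.imwrite(f'pics/{n}.png',c['frame'])
E
python3 - <<'E'
from h import *
s=ctrl.state(); print(s)
for n in ('scene','top','wrist'):
    c=ctrl.capture(n); save(c,n+'0'); print({k:v for k,v in c.items() if k!='frame'})
    for q in ['bracket_mid','bracket_nose','strip_mid','strip_tongue','bracket_bay','strip_bay','deck_hub','crank_knob','power_button_top']:
        print(n,q,[(np.round(d['position']).tolist(),round(d['conf'],2)) for d in ctrl.spot_in(c,q)][:4])
print(ctrl.state()['clock'])
E
```

```text
pics
{'clock': 0.0, 'joint_pos': array([-1.38960118e+00,  3.51222274e-01,  1.65241051e+00, -3.84509860e-06,
        1.13910019e+00, -8.46262978e-02]), 'joint_velocities': array([-0.0006834 ,  0.00140886, -0.00097297,  0.00028701, -0.00101146,
        0.00019603]), 'joint_torque': array([ 3.99522487e-04, -5.06097364e+01, -2.91406864e+01,  4.91215474e-06,
        4.53323271e-03, -2.61491044e-05]), 'tool_pos': array([ 0.14445249, -0.53044136,  0.30337118]), 'tcp_rot': array([-1.65236167,  1.56965599,  1.75505404]), 'wrist_force': array([-0.1920518 ,  0.54385434,  0.38138305]), 'moment': array([0.03515003, 0.00146448, 0.04198037]), 'width': 0.08553365380297713}
{'fx': 412.3635081744682, 'fy': 412.3635081744682, 'cx': 276.71287188559955, 'cy': 204.38322453179427, 'k1': -0.08728602014923932, 'origin': array([1.2976012 , 0.20932133, 0.92876517]), 'attitude': array([0.7051065 , 0.00688621, 1.92055501]), 'shot': 1}
scene bracket_mid [([168.0, 200.0], 0.94), ([214.0, 239.0], 0.62), ([191.0, 167.0], 0.58), ([163.0, 146.0], 0.55)]
scene bracket_nose [([170.0, 199.0], 0.79), ([190.0, 170.0], 0.73
[... 1091 characters left out ...]
8)]
{'fx': 362.5653838927479, 'fy': 362.5653838927479, 'cx': 276.07196460149686, 'cy': 208.41825348906838, 'k1': -0.004549370571374239, 'tool_from_camera': array([[ 5.55638645e-04,  3.17289980e-01, -9.48328403e-01,
        -7.02224185e-02],
       [ 9.99999493e-01, -9.72169553e-04,  2.60646738e-04,
         1.08040273e-04],
       [-8.39235401e-04, -9.48328067e-01, -3.17290360e-01,
        -8.30312860e-02],
       [ 0.00000000e+00,  0.00000000e+00,  0.00000000e+00,
         1.00000000e+00]]), 'shot': 3}
wrist bracket_mid []
wrist bracket_nose []
wrist strip_mid []
wrist strip_tongue []
wrist bracket_bay []
wrist strip_bay []
wrist deck_hub []
wrist crank_knob []
wrist power_button_top []
1.5
```

View pics/scene0.png

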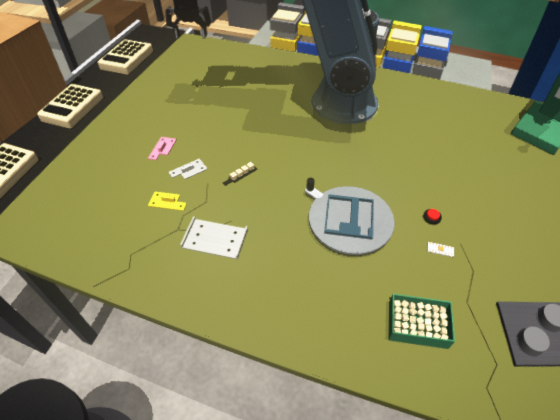

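View pics/top0.png

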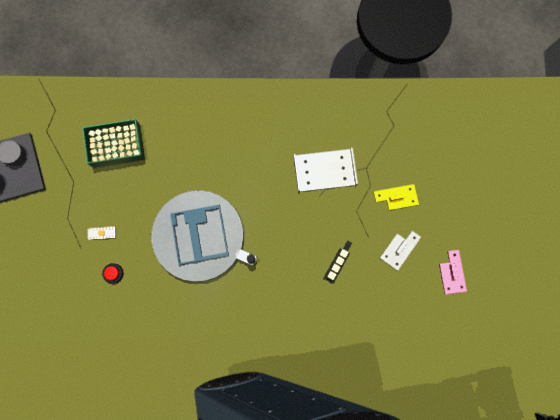

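```bash
python3 - <<'E'
import cv2
im=cv2.imread('pics/top0.png')
cv2.imwrite('pics/t_a.png',cv2.resize(im[130:330,90:350],None,fx=3,fy=3,interpolation=cv2.INTER_CUBIC))
cv2.imwrite('pics/t_b.png',cv2.resize(im[150:320,290:500],None,fx=3.5,fy=3.5,interpolation=cv2.INTER_CUBIC))
E
```

```text
(no output)
```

View pics/t_a.png

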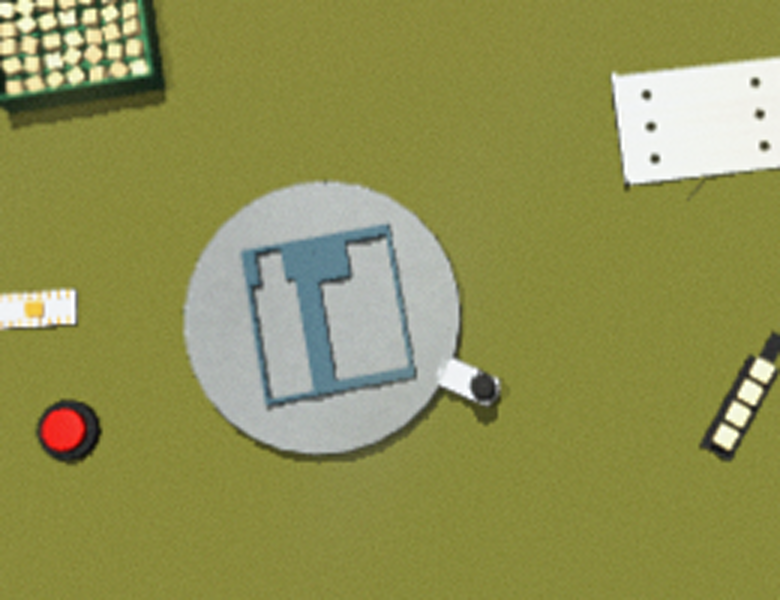

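View pics/t_b.png

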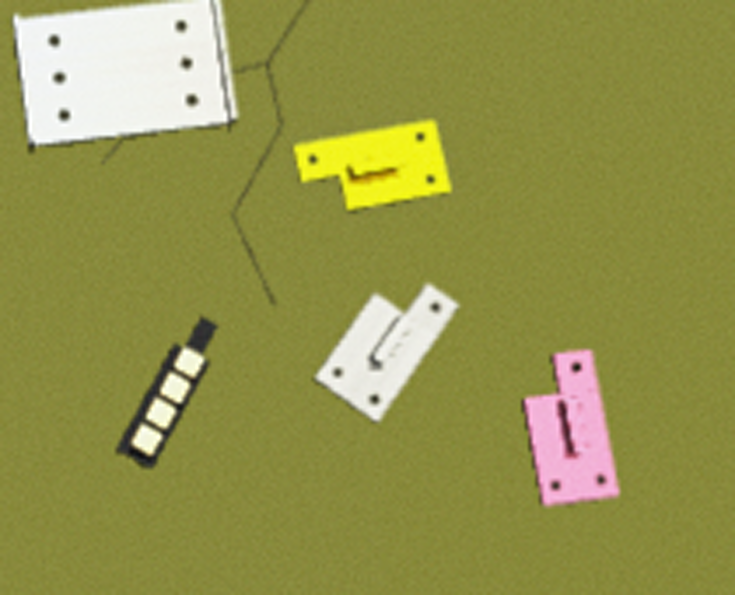

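```bash
cat >> h.py <<'E'
def K(c): return np.array([[c['fx'],0,c['cx']],[0,c['fy'],c['cy']],[0,0,1]])
def campose(c,st=None):
    """4x4 world_from_camera"""
    T=np.eye(4)
    if 'origin' in c:
        T[:3,:3]=R.from_euler('xyz',c['attitude']).as_matrix(); T[:3,3]=c['origin']; return T
    T[:3,:3]=R.from_euler('xyz',st['tcp_rot']).as_matrix(); T[:3,3]=st['tool_pos']
    return T@np.array(c['tool_from_camera'])
def px2w(c,px,z,st=None):
    px=np.atleast_2d(px).astype(float); z=np.broadcast_to(z,len(px))
    u=cv2.undistortPoints(px[:,None],K(c),np.array([c['k1'],0,0,0.]))[:,0]
    T=campose(c,st); d=np.c_[u[:,0],-u[:,1],-np.ones(len(u))]@T[:3,:3].T
    return T[:3,3]+d*((z-T[2,3])/d[:,2])[:,None]
def w2px(c,P,st=None):
    T=campose(c,st); p=(np.atleast_2d(P)-T[:3,3])@T[:3,:3]
    p=p*[1,-1,-1]
    return cv2.projectPoints(p,np.zeros(3),np.zeros(3),K(c),np.array([c['k1'],0,0,0.]))[0][:,0]
def down(th): return [0,np.pi/2,th]
E
python3 - <<'E'
from h import *
c=ctrl.capture('top')
b=lambda u,v,f,x,y:(x+u/f-.5+.5/f,y+v/f-.5+.5/f)
P=px2w(c,[b(378,420,3.5,290,150),b(459,303,3.5,290,150),b(387.5,340.5,3.5,290,150)],.004); print('bracket',P)
d=P[1]-P[0];print(np.arctan2(d[1],d[0]),np.linalg.norm(d))
P=px2w(c,[b(137,458,3.5,290,150),b(207,322,3.5,290,150)],.004);print('strip',P,P.mean(0)); d=P[1]-P[0];print(np.arctan2(d[1],d[0]),np.linalg.norm(d))
P=px2w(c,[b(243,250,3,90,130),b(268,407,3,90,130),b(414,376,3,90,130),b(390,225,3,90,130)],.036);print(P,P.mean(0))
P=px2w(c,[b(322,318,3,90,130)],.026);print('hub',P); H=P[0]
P=px2w(c,[b(483,386,3,90,130)],.065);print('knob',P); print(np.linalg.norm(P-H))
P=px2w(c,[b(65,431,3,90,130)],.05);print('button',P)
s=ctrl.state()
for p,th in [((.37,-.3,.25),-.5),((.37,-.3,.25),-.5+np.pi),((.45,.1,.25),.16),((.45,.1,.25),.16+np.pi)]:
    print(th,ctrl.ik(p,down(th)))
E
```

```text
bracket [[ 0.46289633 -0.37505988  0.004     ]
 [ 0.55164247 -0.4400851   0.004     ]
 [ 0.52296272 -0.38472444  0.004     ]]
-0.6323436246682735 0.11001889210854639
strip [[ 0.43432523 -0.19306909  0.004     ]
 [ 0.53699537 -0.24826389  0.004     ]] [ 0.4856603  -0.22066649  0.004     ]
-0.49326822540606236 0.11656596021023471
[[0.60882938 0.22041646 0.036     ]
 [0.47277564 0.19479501 0.036     ]
 [0.49905692 0.07070275 0.036     ]
 [0.63104368 0.09347    0.036     ]] [0.55292641 0.14484605 0.036     ]
hub [[0.55049693 0.15230071 0.026     ]]
knob [[0.48832897 0.01008466 0.065     ]]
0.16003518606026285
button [[0.45250804 0.36036646 0.05      ]]
-0.5 [-7.79073242e-01  2.87451341e-01  1.89198914e+00 -4.44089210e-16
  9.62152173e-01 -1.84986957e+00]
2.641592653589793 [-7.79073242e-01  2.87451341e-01  1.89198914e+00 -4.44089210e-16
  9.62152173e-01  1.29172308e+00]
0.16 [ 1.17624427e-01  2.60910056e-01  1.92900160e+00 -4.44089210e-16
  9.51680994e-01 -1.61317190e+00]
3.3015926535897933 [ 1.17624427e-01  2.60910056e-01  1.92900160e+00 -4.44089210e-16
  9.51680994e-01  1.52842075e+00]
```

```bash
python3 - <<'E'
from h import *
ctrl.move_ptp([0.505,-0.30,0.26],down(-.56+np.pi))
s=ctrl.state(); c=ctrl.capture('wrist'); save(c,'w1'); np.savez('w1.npz',**{k:v for k,v in c.items()},tool_pos=s['tool_pos'],tcp_rot=s['tcp_rot'])
print(s['clock'],s['tool_pos'])
ctrl.move_ptp([0.55,0.145,0.26],down(.17+np.pi))
s=ctrl.state(); c=ctrl.capture('wrist'); save(c,'w2'); np.savez('w2.npz',**{k:v for k,v in c.items()},tool_pos=s['tool_pos'],tcp_rot=s['tcp_rot'])
print(s['clock'],s['tool_pos'])
E
```

```text
3.1333 [ 0.50464393 -0.30059011  0.26008946]
4.825 [0.55025825 0.14409939 0.25999178]
```

View pics/w1.png

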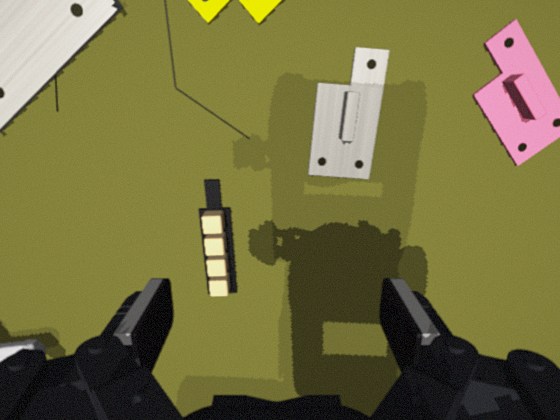

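View pics/w2.png

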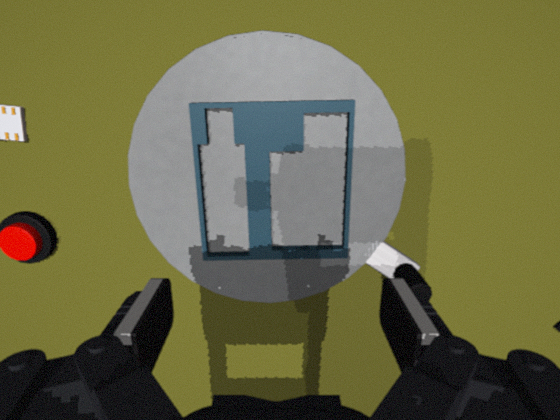

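```bash
python3 - <<'E'
import cv2
def crop(i,n,x0,y0,x1,y1,f):
    im=cv2.imread(i); im=cv2.convertScaleAbs(im[y0:y1,x0:x1],alpha=1.0)
    im=cv2.resize(im,None,fx=f,fy=f,interpolation=cv2.INTER_CUBIC)
    for k in range(x0-x0%20+20,x1,20): cv2.putText(im,str(k),(int((k-x0)*f),10),0,.35,(0,0,255)); cv2.line(im,(int((k-x0)*f),12),(int((k-x0)*f),18),(0,0,255))
    for k in range(y0-y0%20+20,y1,20): cv2.putText(im,str(k),(0,int((k-y0)*f)),0,.35,(0,0,255)); cv2.line(im,(22,int((k-y0)*f)),(28,int((k-y0)*f)),(0,0,255))
    cv2.imwrite('pics/'+n,im)
crop('pics/w1.png','c1.png',290,35,410,190,3.8)
crop('pics/w1.png','c2.png',180,170,260,305,4.3)
crop('pics/w2.png','c3.png',180,90,365,270,3.3)
E
```

```text
(no output)
```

View pics/c1.png

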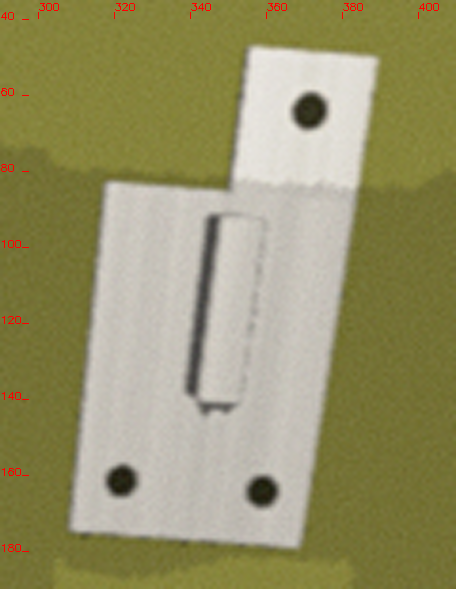

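View pics/c2.png

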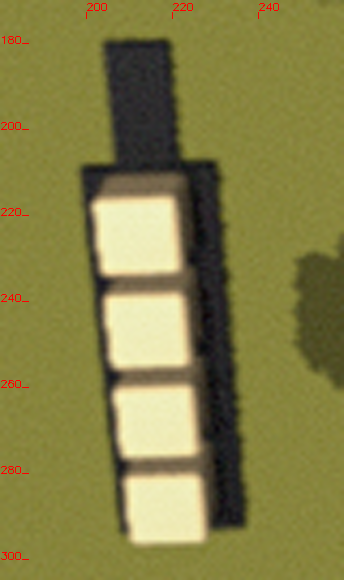

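View pics/c3.png

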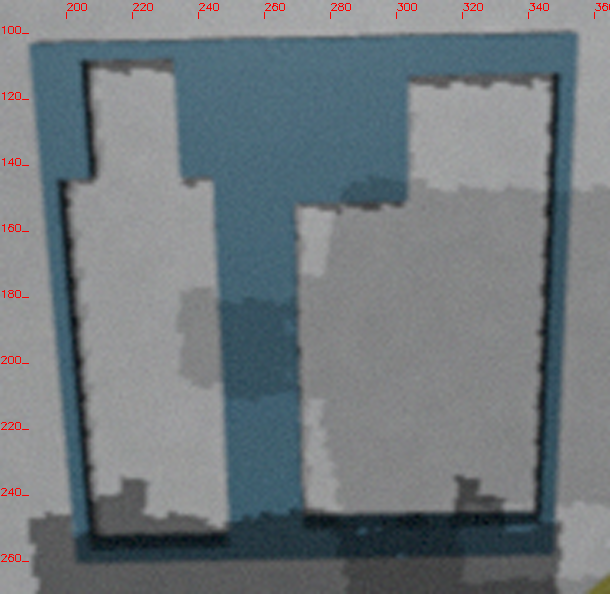

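```bash
cat >> h.py <<'E'
from scipy.optimize import least_squares
def load(n):
    z=np.load(n,allow_pickle=True); d={k:(z[k].item() if z[k].ndim==0 else z[k]) for k in z.files}; return d,d
def fitpose(c,st,pts,px,x0):
    pts=np.array(pts,float)*1e-3; px=np.array(px,float)
    def W(p):
        cs,sn=np.cos(p[2]),np.sin(p[2])
        return np.c_[p[0]+cs*pts[:,0]-sn*pts[:,1],p[1]+sn*pts[:,0]+cs*pts[:,1],pts[:,2]]
    f=lambda p:(w2px(c,W(p),st)-px).ravel()
    r=least_squares(f,x0,loss='soft_l1',x_scale=[.01,.01,.1]); return r.x,f(r.x).reshape(-1,2)
E
python3 - <<'E'
from h import *
np.set_printoptions(precision=4,suppress=True)
cv=lambda L,f,x,y:[(x+u/f-.5+.5/f,y+v/f-.5+.5/f) for u,v in L]
c,s=load('w1.npz')
p,r=fitpose(c,s,[(55,0,4),(55,-28,4),(25,0,4),(25,28,4),(-55,28,4),(-55,-28,4)],cv([(248,46),(378,58),(230,191),(105,182),(70,531),(299,548)],3.8,290,35),[.52,-.385,-.63]);print('bracket',p,'\n',r)
p,r=fitpose(c,s,[(60,7,4),(60,-7,4),(32,-15,4),(32,15,4),(-60,-15,4),(31,9,22),(31,-9,22),(-53,9,22),(-53,-9,22)],cv([(104,41),(169,39),(218,161),(82,168),(245,526),(92,197),(181,194),(129,543),(206,543)],4.3,180,170),[.485,-.22,-.49]);print('strip',p,'\n',r)
c,s=load('w2.npz')
p,r=fitpose(c,s,[(59,4,36),(29,4,36),(59,-32,36),(-59,-32,36),(-59,32,36),(29,32,36),(64,82,36),(64,60,36),(36,60,36),(36,82,36),(36,90,36),(36,52,36),(-64,52,36),(-64,90,36)],
 cv([(410,76),(407,203),(557,74),(545,527),(304,530),(296,204),(83,62),(172,61),(181,178),(91,180),(60,180),(213,180),(229,547),(88,550)],3.3,180,90),[.55,.1,.17]);print('bays',p,'\n',r)
pk=px2w(c,[(399,265)],.065,s);print(pk)
E
```

```text
bracket [ 0.5229 -0.3832 -0.6331] 
 [[ 0.2694  0.2087]
 [-0.4306 -0.2033]
 [ 0.0094  0.2273]
 [ 0.2452  0.0184]
 [-0.083  -0.1113]
 [-0.0359 -0.2005]]
strip [ 0.4867 -0.2202 -0.5273] 
 [[ 0.2935  0.0343]
 [ 0.285   0.027 ]
 [-0.2814  0.145 ]
 [-0.1948 -0.5267]
 [-0.0889  0.0928]
 [ 0.1652 -0.1033]
 [-0.6413 -0.0039]
 [-0.0327  0.4295]
 [ 0.4534 -0.0745]]
bays [0.5596 0.1185 0.1883] 
 [[-0.1174  0.2964]
 [ 0.6016 -0.1265]
 [ 1.1391  0.024 ]
 [-1.2282 -0.2652]
 [-0.1543  0.0639]
 [-0.2025  0.2183]
 [-0.5438 -0.0813]
 [ 0.5235 -0.34  ]
 [-0.2274  0.108 ]
 [-0.1486  0.0255]
 [-0.6345  0.2166]
 [-0.0274 -0.6878]
 [ 0.3593  0.3853]
 [ 0.6958  0.1913]]
[[0.5136 0.0364 0.065 ]]
```

```bash
python3 - <<'E'
from h import *
th=-.6331+np.pi; x,y=.5229,-.3832
ctrl.move_ptp([x,y,.16],down(th))
ctrl.command_gripper(.045)
ctrl.move_l([x,y,.080],rate=.1)
s=ctrl.state();print(s['clock'],s['tool_pos'],s['wrist_force'],s['width'])
ctrl.command_gripper(.0,45)
s=ctrl.state();print(s['clock'],s['tool_pos'],s['wrist_force'],s['width'])
ctrl.move_l([x,y,.20],rate=.12)
s=ctrl.state();print(s['clock'],s['tool_pos'],s['wrist_force'],s['width'])
c=ctrl.capture('wrist'); save(c,'w3'); np.savez('w3.npz',**c,tool_pos=s['tool_pos'],tcp_rot=s['tcp_rot'])
E
```

```text
8.2417 [ 0.52317551 -0.3834489   0.08060482] [0.30358033 0.2480072  0.35700592] 0.044848768687896876
8.65 [ 0.52317965 -0.38341342  0.08070676] [0.285514   0.59741768 6.78047958] 0.008746982353604438
9.8 [ 0.5226264  -0.38299178  0.19909004] [ 0.37023004 -0.46307148 -2.26175095] 0.008726585624771707
```

View pics/w3.png

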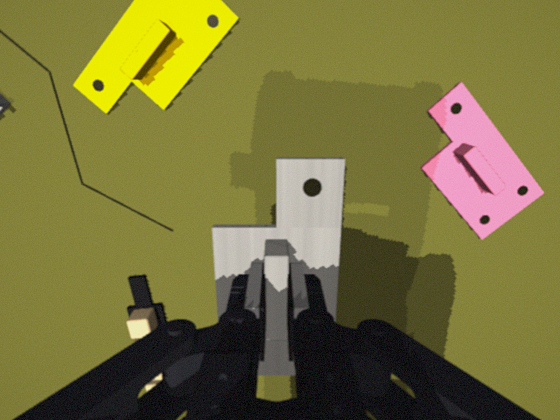

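```bash
python3 - <<'E'
from h import *
c,s=load('w3.npz'); h=1e3*(s['tool_pos'][2]-.0807)+4
p,r=fitpose(c,s,[(55,0,h),(55,-28,h),(25,0,h),(25,28,h)],[(276,158.5),(345,158),(276,226.5),(212,226)],[.5226,-.383,-.633]);print(p,p[:2]-s['tool_pos'][:2],r.round(2))
d=R.from_euler('z',.633).as_matrix()[:2,:2]@(p[:2]-s['tool_pos'][:2]);print(d,s['tcp_rot'],R.from_euler('xyz',s['tcp_rot']).as_matrix().round(4))
E
```

```text
[ 0.52321705 -0.38212688 -0.63410274] [0.00059065 0.0008649 ] [[ 0.28 -0.49]
 [-0.14  0.15]
 [ 0.14 -0.  ]
 [-0.29  0.37]]
[-3.54318736e-05  1.04673494e-03] [-0.03663475  1.56931626  2.47183813] [[-1.200e-03 -5.917e-01 -8.062e-01]
 [ 9.000e-04 -8.062e-01  5.917e-01]
 [-1.000e+00 -1.000e-04  1.500e-03]]
```

```bash
python3 - <<'E'
from h import *
a=.1883; Rm=R.from_euler('z',a).as_matrix()[:2,:2]
t=np.array([.5596,.1185])+Rm@[0,-.0007]; th=a+np.pi
ctrl.move_ptp([*t,.20],down(th))
ctrl.move_l([*t,.130],rate=.12)
ctrl.move_l([*t,.1085],rate=.05)
s=ctrl.state();print(s['clock'],s['tool_pos'],t,s['wrist_force'],s['width'])
c=ctrl.capture('wrist'); save(c,'w4'); np.savez('w4.npz',**c,tool_pos=s['tool_pos'],tcp_rot=s['tcp_rot'])
E
```

```text
12.9917 [0.55973694 0.11782096 0.10837685] [0.55973103 0.11781237] [-0.54007883  0.15076904 -1.62679039] 0.008770150153179444
```

View pics/w4.png

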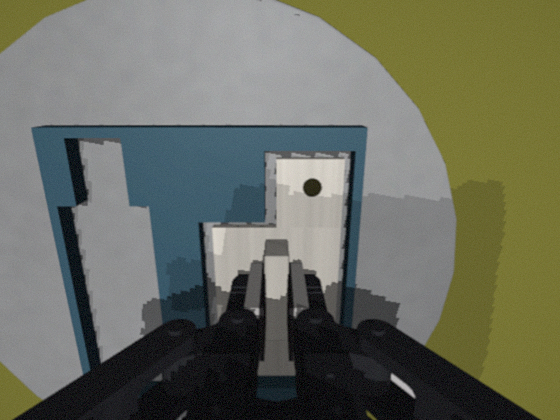

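```bash
python3 - <<'E'
from h import *
ctrl.move_l([*ctrl.state()['tool_pos'][:2],.1075],rate=.03)
ctrl.command_gripper(.026)
p=ctrl.state()['tool_pos'][:2]
ctrl.move_l([*p,.20],rate=.12)
a=-.5273; t=np.array([.4867,-.2202])+R.from_euler('z',a).as_matrix()[:2,:2]@[-.011,0]
ctrl.move_ptp([*t,.16],down(a+np.pi)); ctrl.command_gripper(.045)
ctrl.move_l([*t,.0855],rate=.1)
ctrl.command_gripper(.0,25)
s=ctrl.state();print(s['clock'],s['tool_pos'],s['wrist_force'],s['width'])
ctrl.move_l([*t,.20],rate=.12)
s=ctrl.state();print(s['clock'],s['tool_pos'],s['wrist_force'],s['width'])
c=ctrl.capture('wrist'); save(c,'w5'); np.savez('w5.npz',**c,tool_pos=s['tool_pos'],tcp_rot=s['tcp_rot'])
E
```

```text
17.3917 [ 0.47745339 -0.21477854  0.08614812] [-0.68214564  0.58994111  5.96337687] 0.016959452628305918
18.5 [ 0.47690308 -0.21451341  0.19933666] [-0.64702855 -0.08197482 -0.98930292] 0.017053539119624005
```

View pics/w5.png

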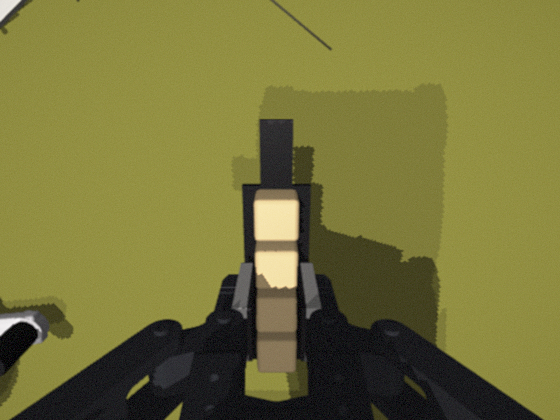

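```bash
python3 - <<'E'
from h import *
c,s=load('w5.npz'); h=1e3*(s['tool_pos'][2]-.0861)+4
p,r=fitpose(c,s,[(60,7,h),(60,-7,h),(32,15,h),(32,-15,h)],[(259.5,120),(293,119.5),(242,185),(310,185)],[.4867,-.22,-.527]);print(p,r.round(2))
d=R.from_euler('z',.5273).as_matrix()[:2,:2]@(p[:2]-s['tool_pos'][:2]);print(d)
a=.1883; Rm=R.from_euler('z',a).as_matrix()[:2,:2]
t=np.array([.5596,.1185])+Rm@[-.011,.071-.0007]
ctrl.move_ptp([*t,.21],down(a+np.pi))
s=ctrl.state();print(s['clock'],s['tool_pos'],t,s['wrist_force'],s['width'])
c=ctrl.capture('wrist'); save(c,'w6'); np.savez('w6.npz',**c,tool_pos=s['tool_pos'],tcp_rot=s['tcp_rot'])
E
```

```text
[ 0.48606723 -0.21874715 -0.52750225] [[-0.43 -0.73]
 [ 0.28 -0.19]
 [-0.48  0.47]
 [ 0.68  0.55]]
[0.0100498  0.00095276]
20.05 [0.53585069 0.18458529 0.20991723] [0.53563504 0.18549829] [-0.06175804  0.89815909 -0.3308349 ] 0.017199959649305343
```

View pics/w6.png

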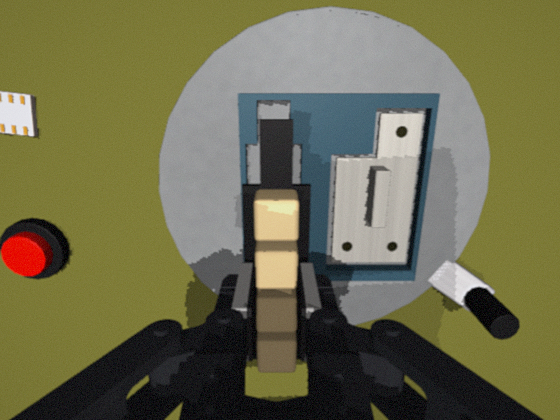

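```bash
python3 - <<'E'
from h import *
import cv2
im=cv2.imread('pics/w6.png'); cv2.imwrite('pics/c6.png',cv2.resize(im[85:295,230:445],None,fx=2.8,fy=2.8,interpolation=cv2.INTER_CUBIC))
E
```

```text
(no output)
```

View pics/c6.png

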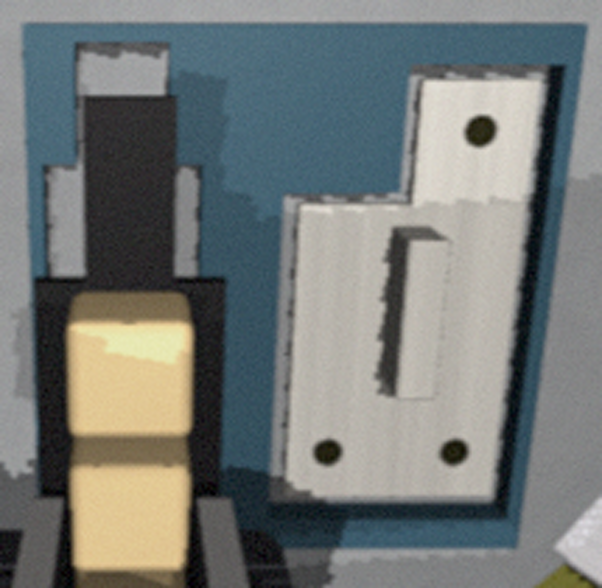

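```bash
python3 - <<'E'
from h import *
c,s=load('w6.npz')
cv=lambda L,f,x,y:[(x+u/f-.5+.5/f,y+v/f-.5+.5/f) for u,v in L]
p,r=fitpose(c,s,[(64,82,36),(64,60,36),(36,82,36),(36,90,36),(36,60,36),(36,52,36),(59,4,36),(29,32,36),(59,-32,36),(-59,-32,36)],cv([(76,44),(168,44),(78,166),(45,166),(172,166),(200,166),(412,66),(285,196),(563,67),(510,518)],2.8,230,85),[.56,.118,.188]);print(p,r.round(2))
q,r=fitpose(c,s,[(55,0,30),(55,-28,30),(25,28,30),(-55,28,30),(-55,-28,30)],cv([(421,78),(547,80),(298,205),(285,498),(496,500)],2.8,230,85),[.56,.118,.188]);print(q,r.round(2))
print(R.from_euler('z',-p[2]).as_matrix()[:2,:2]@(q-p)[:2])
E
```

```text
[0.55974071 0.11830587 0.19214595] [[-0.36  0.25]
 [ 0.84  0.09]
 [-0.18  0.2 ]
 [-0.32  0.25]
 [-0.93  0.05]
 [ 1.01 -0.  ]
 [-0.24 -0.12]
 [ 0.03 -0.45]
 [ 1.16 -0.68]
 [-0.54  0.5 ]]
[0.56009753 0.11749657 0.19497031] [[ 0.75  0.96]
 [-2.42 -0.03]
 [ 0.79  0.35]
 [ 0.63 -0.59]
 [-1.57 -1.8 ]]
[ 0.0001957  -0.00086255]
```

```bash
python3 - <<'E'
from h import *
a=.19; Rm=R.from_euler('z',a).as_matrix()[:2,:2]
t=np.array([.5597,.1184])+Rm@[-.0105,.071-.0007]
ctrl.move_l([*t,.14],down(a+np.pi),rate=.1)
ctrl.move_l([*t,.1128],rate=.04)
s=ctrl.state();print(s['clock'],s['tool_pos'],t,s['wrist_force'],s['width'])
c=ctrl.capture('wrist'); save(c,'w7')
E
```

```text
21.7833 [0.53619807 0.18547486 0.11278003] [0.53611218 0.18545188] [-0.10639435 -0.02088272 -0.52963518] 0.0173772062676832
```

View pics/w7.png

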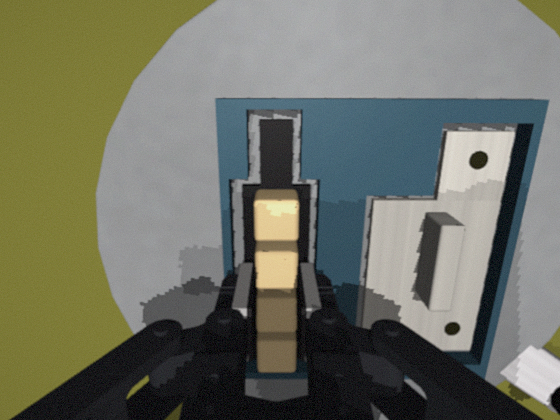

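```bash
python3 - <<'E'
from h import *
ctrl.command_gripper(.032)
p=ctrl.state()['tool_pos'][:2]
ctrl.move_l([*p,.22],rate=.12)
k=np.array([.4895,.010]); th=-1.97
ctrl.move_ptp([*k,.24],down(th))
s=ctrl.state();print(s['clock'],s['tool_pos'],s['wrist_force'],s['width'])
c=ctrl.capture('wrist'); save(c,'w8');np.savez('w8.npz',**c,tool_pos=s['tool_pos'],tcp_rot=s['tcp_rot'])
c=ctrl.capture('top'); save(c,'top2');np.savez('top2.npz',**c)
E
```

```text
24.3583 [0.48958731 0.01025187 0.2397389 ] [1.14557968 1.02085971 0.12758821] 0.031973613428733054
```

View pics/w8.png

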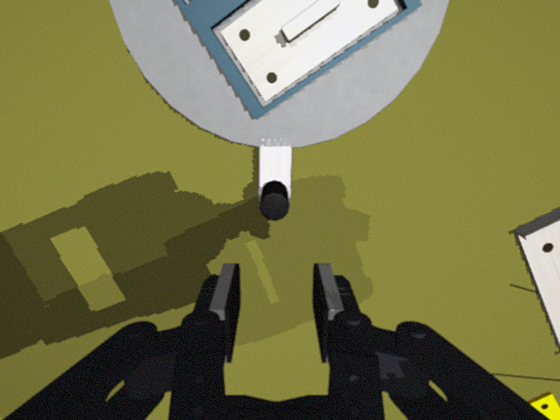

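```bash
python3 - <<'E'
from h import *
im=cv2.imread('pics/w2.png'); hsv=cv2.cvtColor(im,cv2.COLOR_BGR2HSV)
m=(hsv[...,1]<70).astype(np.uint8)
c,s=load('w2.npz')
cn=max(cv2.findContours(m,cv2.RETR_EXTERNAL,cv2.CHAIN_APPROX_NONE)[0],key=cv2.contourArea)[:,0]
# upper arc only
cn=cn[(cn[:,1]<225)]
P=px2w(c,cn+0.0,.026,s)[:,:2]
f=lambda p:np.hypot(*(P-p[:2]).T)-p[2]
r=least_squares(f,[.55,.15,.12],loss='soft_l1',f_scale=.001);print(r.x,np.abs(f(r.x)).mean(),len(P))
E
```

```text
[0.55361988 0.15323391 0.11892693] 0.00025025478450311914 507
```

```bash
python3 - <<'E'
from h import *
c,s=load('w8.npz'); H=np.array([.5536,.1532])
im=cv2.imread('pics/w8.png');cv2.imwrite('pics/c8.png',cv2.resize(im[130:230,220:330],None,fx=5,fy=5,interpolation=cv2.INTER_CUBIC))
for px in [(274.5,206),(275,183)]:
  for z in(.065,.026):
    p=px2w(c,[px],z,s)[0]; d=p[:2]-H; print(px,z,p,np.hypot(*d),np.arctan2(d[1],d[0]))
im=cv2.imread('pics/top2.png');cv2.imwrite('pics/ct2.png',cv2.resize(im[170:300,130:280],None,fx=5,fy=5,interpolation=cv2.INTER_CUBIC))
E
```

```text
(274.5, 206) 0.065 [0.49049149 0.0124319  0.065     ] 0.15426710943664154 -1.9922484574108774
(274.5, 206) 0.026 [0.48534767 0.00076927 0.026     ] 0.1670135011915748 -1.9917856313019164
(275, 183) 0.065 [0.49738098 0.02780504 0.065     ] 0.13742079810764027 -1.992265263076873
(275, 183) 0.026 [0.49333404 0.01858999 0.026     ] 0.1474850488760583 -1.991742500576237
```

View pics/c8.png

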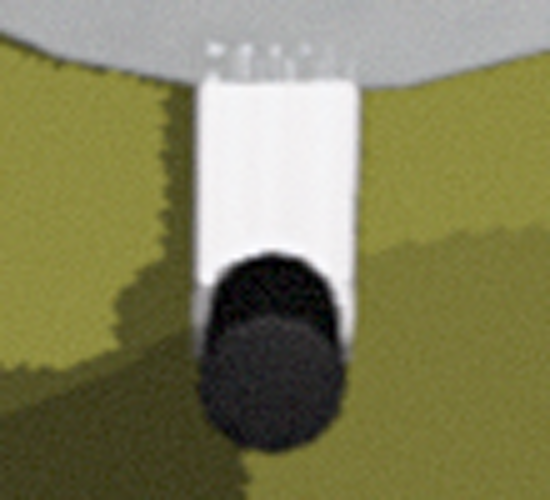

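View pics/ct2.png

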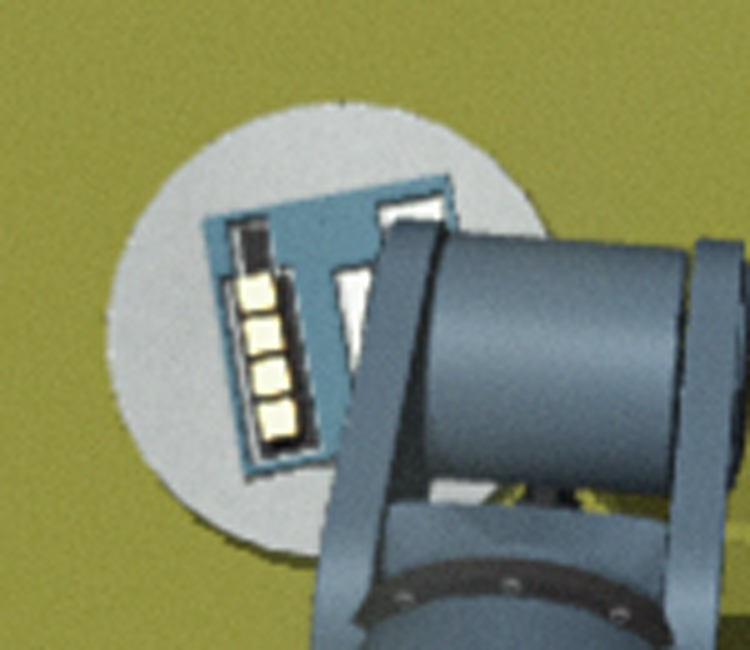

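```bash
python3 - <<'E'
from h import *
H=np.array([.5536,.1532]); r=.155; a0=-1.992
pos=lambda a:H+r*np.array([np.cos(a),np.sin(a)])
ctrl.command_gripper(.042)
ctrl.move_l([*pos(a0),.105],down(a0),rate=.12)
s=ctrl.state();print(s['clock'],s['tool_pos'],s['wrist_force'])
ctrl.command_gripper(0,40)
s=ctrl.state();print(s['clock'],s['tool_pos'],s['wrist_force'],s['width'])
a=a0
while a<a0+.72:
    a+=.08
    ctrl.move_l([*pos(a),.105],down(a),rate=.05)
    s=ctrl.state();f=s['wrist_force'];T=np.array([-np.sin(a),np.cos(a)]);N=np.array([np.cos(a),np.sin(a)])
    print(round(a-a0,2),round(s['clock'],2),'tan %.1f rad %.1f z %.1f'%(f[:2]@T,f[:2]@N,f[2]),s['width'].round(4))
    if abs(f[:2]@T)>20 or abs(f[:2]@N)>30: break
E
```

```text
25.9917 [0.4905258  0.01172234 0.10556011] [ 0.81020589  0.34564161 -0.40434334]
26.3 [0.49039209 0.01172383 0.1056412 ] [-2.01518815  0.15691685  5.34343266] 0.020706865044847797Traceback (most recent call last):
  File "<stdin>", line 14, in <module>
AttributeError: 'float' object has no attribute 'round'
```

```bash
cat > crank.py <<'E'
from h import *
import sys
H=np.array([.5536,.1532]); r=.155; a0=-1.992
pos=lambda a:H+r*np.array([np.cos(a),np.sin(a)])
a=a0+float(sys.argv[1]); end=a0+float(sys.argv[2]); st=float(sys.argv[3])
while a<end-1e-6:
    a=min(a+st,end)
    ctrl.move_l([*pos(a),.105],down(a),rate=.05)
    s=ctrl.state();f=s['wrist_force'];T=np.array([-np.sin(a),np.cos(a)]);N=np.array([np.cos(a),np.sin(a)])
    d=s['tool_pos'][:2]-H
    print(round(a-a0,3),'act %.3f'%(np.arctan2(d[1],d[0])-a0),'t %.2f'%s['clock'],'tan %.1f rad %.1f z %.1f w %.4f'%(f[:2]@T,f[:2]@N,f[2],s['width']))
    if abs(f[:2]@T)>20 or abs(f[:2]@N)>30: break
E
python3 crank.py .08 .72 .08
```

```text
0.16 act 0.164 t 27.10 tan 2.0 rad -1.8 z 5.2 w 0.0208
0.24 act 0.243 t 27.50 tan 2.0 rad -3.0 z 5.7 w 0.0206
0.32 act 0.323 t 27.90 tan 1.3 rad -3.9 z 5.1 w 0.0208
0.4 act 0.403 t 28.30 tan 0.5 rad -4.9 z 5.8 w 0.0207
0.48 act 0.483 t 28.70 tan 1.3 rad -5.7 z 5.6 w 0.0208
0.56 act 0.563 t 29.10 tan 1.6 rad -6.5 z 7.2 w 0.0207
0.64 act 0.643 t 29.50 tan 1.1 rad -7.7 z 6.6 w 0.0211
0.72 act 0.723 t 29.90 tan 1.2 rad -7.5 z 7.3 w 0.0211
```

```bash
python3 crank.py .72 1.03 .025
python3 - <<'E'
from h import *
s=ctrl.state(); c=ctrl.capture('wrist'); save(c,'w9')
E
```

```text
0.745 act 0.747 t 30.15 tan 0.9 rad -8.5 z 6.4 w 0.0210
0.77 act 0.772 t 30.40 tan 1.8 rad -8.3 z 7.0 w 0.0207
0.795 act 0.797 t 30.65 tan -0.1 rad -8.4 z 7.9 w 0.0212
0.82 act 0.822 t 30.90 tan 2.0 rad -8.7 z 7.3 w 0.0209
0.845 act 0.847 t 31.15 tan 1.4 rad -9.2 z 8.0 w 0.0211
0.87 act 0.872 t 31.40 tan 0.2 rad -8.5 z 8.1 w 0.0209
0.895 act 0.897 t 31.65 tan 1.0 rad -9.2 z 8.3 w 0.0211
0.92 act 0.922 t 31.90 tan 0.6 rad -9.6 z 8.8 w 0.0212
0.945 act 0.947 t 32.15 tan 1.0 rad -9.5 z 9.4 w 0.0209
0.97 act 0.962 t 32.40 tan -11.6 rad -10.0 z 16.8 w 0.0213
0.995 act 0.966 t 32.65 tan -34.8 rad -9.8 z 31.1 w 0.0210
```

View pics/w9.png

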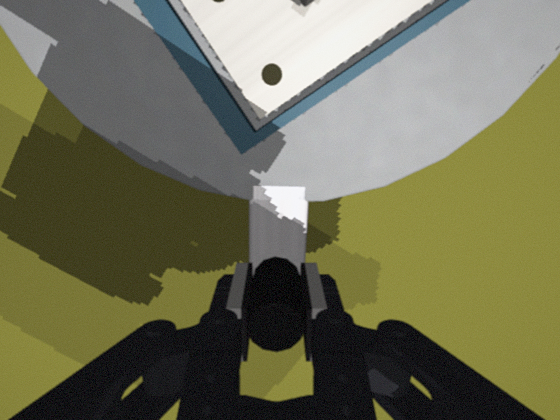

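```bash
python3 crank.py .96 .9605 .001
python3 - <<'E'
from h import *
ctrl.command_gripper(.042)
s=ctrl.state(); p=s['tool_pos']; print(s['clock'],p,s['wrist_force'])
ctrl.move_l([p[0],p[1],.24],rate=.1)
H=np.array([.5536,.1532])
th=.188+.96+np.pi
ctrl.move_ptp([*H,.27],down(th-2*np.pi if th>np.pi else th))
s=ctrl.state();print(s['clock'],s['tool_pos'],s['width'])
c=ctrl.capture('wrist'); save(c,'w10');np.savez('w10.npz',**c,tool_pos=s['tool_pos'],tcp_rot=s['tcp_rot'])
E
```

```text
0.961 act 0.953 t 32.96 tan -6.0 rad -10.1 z 12.5 w 0.0210
33.2917 [0.63315203 0.02013029 0.10483362] [ 0.690563   -0.22206692 -0.36663632]
35.8917 [0.55375237 0.15294519 0.26976273] 0.04216240026834679
```

View pics/w10.png

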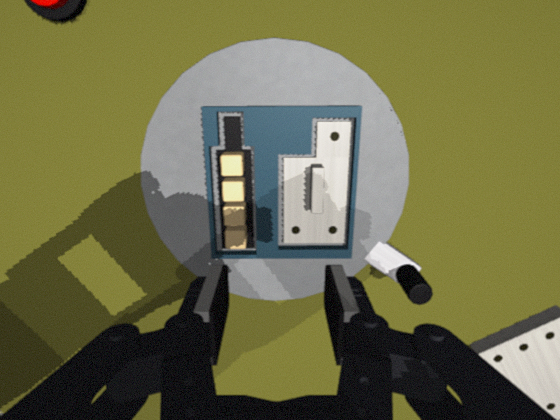

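```bash
python3 -c "
import cv2
im=cv2.imread('pics/w10.png'); cv2.imwrite('pics/c10.png',cv2.resize(im[98:268,195:370],None,fx=3.4,fy=3.4,interpolation=cv2.INTER_CUBIC))"
```

```text
(no output)
```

View pics/c10.png

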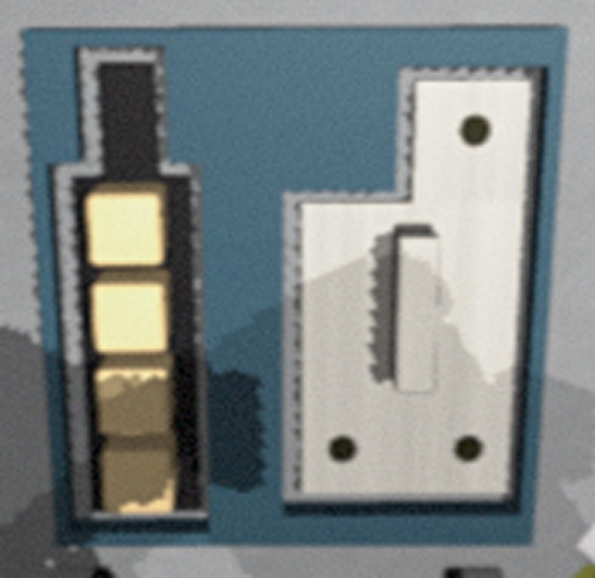

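```bash
python3 - <<'E'
from h import *
c,s=load('w10.npz')
cv=lambda L,f=3.4,x=195,y=98:[(x+u/f-.5+.5/f,y+v/f-.5+.5/f) for u,v in L]
g=[.52,.12,1.15]
p,r=fitpose(c,s,[(64,82,36),(64,60,36),(36,90,36),(36,52,36),(59,4,36),(29,32,36),(59,-32,36),(-59,-32,36),(-59,32,36)],cv([(78,47),(163,48),(48,164),(202,163),(400,68),(284,193),(547,68),(519,512),(285,512)]),g);print(p,abs(r).max())
b,r=fitpose(c,s,[(55,0,30),(55,-28,30),(25,28,30),(-55,28,30),(-55,-28,30)],cv([(414,82),(533,80),(301,202),(301,494),(518,494)]),g);print(b,abs(r).max())
t,r=fitpose(c,s,[(60,7,30),(60,-7,30),(32,-15,30),(-60,-15,30),(31,9,48),(31,-9,48),(-53,-9,48)],cv([(98,64),(157,64),(190,176),(205,512),(87,193),(162,192),(175,510)]),g);print(t,abs(r).max())
M=R.from_euler('z',-p[2]).as_matrix()[:2,:2];print(M@(b-p)[:2],M@(t-p)[:2]-[0,.071])
E
```

```text
[0.58555897 0.13886922 1.15365368] 1.32529850725237
[0.58658016 0.13850206 1.16036674] 2.866061767119959
[0.52191323 0.1669705  1.16286446] 1.5081176887033507
[ 7.80592752e-05 -1.08237496e-03] [-9.44469916e-05 -1.42663689e-03]
```

```bash
python3 - <<'E'
from h import *
s=ctrl.state();print(s['clock'],s['wrist_force']); ctrl.hand_in()
E
```

```text
35.9417 [-0.18405741 -0.12657883 -0.63345331]
the job is handed in; nothing more can be done
```

I laid the steel bracket and the key-cap strip in their bays. I then gripped the crank knob and turned the carousel counterclockwise to its stop. After that I let go, lifted clear and handed in at about 36 s.

**Last wrist picture:** both parts lie in their bays with the nose and tongue at the narrow ends. The bracket sits about 0.1 mm off along and 1.1 mm off across. The strip sits about 0.1 mm off along and 1.4 mm off across. Those offsets are small against the 7 mm tolerance, even with about 2 mm of calibration error. A few corners I picked for the fits were off by up to about 3 pixels.

**Deck:** it turned about 0.96 rad, from a measured yaw of 0.19 to 1.154. At the end the tangential force rose to about 35 N, which marks the stop. I eased back slightly before releasing. I inferred the stop from that force and the pictures, because the joint value cannot be read.

**Left alone:** I did not go near the chip carrier, the chassis plate, the power button or the look-alikes, but I took no separate end measurement of them.

**Script error:** one script stopped partway through the cranking on a print error, with the knob held. I carried on from there with no visible effect.

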